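# Hold the block heater's recessed reset button down with the reset pin

### The arm

A 6-joint arm with a two-finger parallel gripper is mounted at the origin on a cart in front of the work surface, level with it; the furniture and walls round the work are solid. World frame = base frame: x ahead of the robot, y to its left, z up, the work surface at z = 0. Lengths are in mm, angles in rad, forces in N, time in s.
With the tool pointing down it reaches from about 350 to 775 mm from the base axis. Payload 7.3 kg.
Tool frame: the origin (TCP) lies at the very end of the fingers, on their centre line; the grasp point (between the pads) lies 19 mm behind it; z points along the fingers, y is the line along which they close (so a half turn about z gives the same grasp; the last joint's range is limited). The gripper opens to 92 mm and grips with 3 to 60 N. Pads are 19 mm wide; open, the fingers measure 130 mm over their backs; the gripper's body (75 mm by 190 mm) begins 47 mm behind the grasp point.
Start: joints at [-1.325, 0.342, 1.524, -0, 1.275, -0.146], TCP at [200.496, -485.228, 226.741] pointing down, gripper open.
Joint ranges: [-2.53, 2.53], [-0.77, 2.02], [0.04, 2.7], [-1, 4.14], [0.28, 2.66], [-3.11, 3.11]. Speed limits (rad/s): [2.57, 2.57, 3.14, 3.14, 3.14, 3.14].

### API

Orientations are given as [roll, pitch, yaw] about the fixed x, y, z axes, in that order (R = Rz(yaw) Ry(pitch) Rx(roll)).
In Python, from plant import get_obs, vision, workorder gives the robot as it stands.
- The arm moves only by the shell command python3 -m pendant 'ROWS' [OPENING]. ROWS is a JSON object of lists of equal length, an entry for each row: "dp": the shift along the tool's x, y, z in m, a list of three; "rotation": the turn, a rotation vector about the tool's x, y, z in rad, a list of three. A call has 1 to 8 rows; each row is the pose to reach, as a shift and turn from the pose commanded when the call began, along the tool's axes at that moment; what a row does not reach only later rows make up. A row lasts 1/8 s, in which the tool goes at most 62.5 mm and 10.7 degrees, less where a joint would pass 70% of its speed; a pose out of reach is approached as far as the arm can. A call with a gripper value outside its range is refused whole. OPENING is the finger opening in m, from 0 to 0.0918, set as the call begins (- or left out, the last holds). The fingers move at their own pace and stop on an object; the grip force is fixed at half the most. Time passes only in rows, so rows that repeat a pose let the fingers close. It gives the time, the measured TCP pose, the force, the opening and the grip force at its end, in the units of the state.
- get_obs(): the state, without advancing time (a new reading comes with each control period).
- vision.capture(name): name is "scene" or "top" or "wrist"; returns a dict with "pixels" (480x640x3 uint8, red, green, blue), "vfov" (degrees; the focal length in pixels is half the picture's height over the tangent of half this angle, whatever the lens; pixels are square), "cx", "cy" (the principal point, pixels), "pose" (4x4, takes a point from camera to world coordinates); the wrist camera has in their place "T_tool_cam" (4x4, takes a point from camera to tool coordinates, whose origin is the TCP and whose axes are the flange's). Camera axes: x right, y up, looking along -z (the intrinsics and any distortion apply to the point x, -y, -z); pixel columns grow to the right and rows downward; lengths in mm; the calibration is good to about 2 mm. A picture is of the moment at which its call begins: read the wrist's pose just before it. There is no depth.
- workorder.close_job(): hands the job in; it is judged then, once.
The state is a dict: "time": time; "joint_positions": joint angles; "dq": joint speeds; "tau": joint torques, N m; "tool_pos": TCP position; "tcp_rot": TCP orientation; "contact_force": force on the tool from outside, world axes, zero at the start; "moment": the same for the moment, N m; "grip_width": finger opening in mm; "finger_force": force on a finger pad.
Only numpy, scipy, OpenCV 4.12 (cv2) and the standard library are available. Lean on these libraries where they do the work, as an engineer would, in place of code of your own. Each camera call takes 0.05 s, during which the arm holds its last target. There are 200 camera calls.

### The job

The dry-block heater has tripped and I have to restart it with its recessed reset button held in. Slide the splash shutter on its sloping panel fully open to the right, take the metal reset pin (the one with the knurled grip) out of the wooden pen block, put its thin tip through the hole that the shutter covered and press the button down all the way without forcing it, and finish while the gripper still holds the pin with the button pressed down. Leave the markers and the other loose things on the bench where they stand.

Things in the scene. Friction and masses are not known exactly. Their poses are not given: they have to be found in the camera images.
- block_heater: dry-block heater, white housing 220 mm deep (x) x 160 wide (y), fixed; origin: centre of its underside; x away from its panel, y to the left. Front 90 mm: control panel sloping up away from the robot at 20 degrees, 34 mm high at its front edge, 67 at its back. Behind it the housing with its aluminium well block is 88 mm high; capped tubes stand in it to 150 mm, 20 mm and more behind the panel.
- control_panel: the sloping grey panel, 96 x 148 mm; origin mid surface, at (-65, 0, 50) mm in the heater's frame; the reset hole lies at (-10, -10) mm on it; z axis = outward normal of the slope (leaning 20 degrees from vertical towards the robot side), x up the slope, y to the left. Rigid with the heater.
- reset_hole (a point): centre of the round reset hole on the panel's surface; axes as the panel's, z = the hole's axis, pointing out. 10 mm across, 1.5 mm chamfer, through the 4 mm panel into a well 16 mm wide. On its axis, 22 mm below the panel's surface, lies the top of the grey button, 13 mm across. The shutter covers the hole at the start.
- reset_button (a joint): travel of the recessed button in m, 0 released, 0.005 fully down; moves along the hole's axis against a spring (about 2 N at the start, 5.6 N fully down) and comes back up when let go.
- splash_shutter (a joint): position of the black sliding shutter in m: 0 centred over the hole (starts at 0 to 0.008, covering it), 0.038 fully open; slides along the panel's -y (to the right) with about 1.5 N of friction and stays where it is left. Its plate, 27 (x) x 33 mm (y), lies 3 mm high between two aluminium rails 5.3 mm high.
- shutter_ridge (a point): top centre of the shutter's upright thumb ridge, 17 mm above the panel's surface; the ridge is 9 mm thick along y, 18 mm long along x and stands 14 mm above the shutter plate; axes as the panel's. Moves with the shutter.
- pen_block: light wooden block, 50 (x) x 140 (y) x 64 mm high, fixed to the bench; origin: centre of its underside. Three upright bores of 13 mm through its full height, in a row along its y at -42, 0 and +42 mm; one holds the reset pin, two hold markers, in any order.
- reset_pin: reset pin, 125 mm long, upright, tip down in one bore; origin at its tip, z up towards the grip. Steel tip rod 4 mm thick for 42 mm, 11 mm neck to 60 mm, 18 mm collar from 60 to 63 mm (rests on the pen block's top), then a round knurled aluminium grip 14 mm thick to 125 mm. About 45 g. Leaves the bore when lifted 60 mm straight up.
- marker_a: fine marker, capped, 10 mm thick and 132 mm long, standing in a bore of the pen block; origin at its lower end; too thick for the reset hole; stays where it is.
- marker_b: second marker like marker_a, standing in another bore; stays where it is.
- bench_timer: flat bench timer, 50 x 46 x 11 mm, loose on the bench in front of the work; origin: centre of its underside; stays where it is.
- bottle: white dropper bottle, 36 mm across, 78 mm high, loose; origin: centre of its underside; stays where it is.
- jar: white screw-cap jar, 60 mm across, 92 mm high, loose; origin: centre of its underside; stays where it is.
- slides: flat box of cover slips, 78 x 32 x 10 mm, loose; origin: centre of its underside; stays where it is.
- cup: small sample cup, 44 mm across, 50 mm high, loose; origin: centre of its underside; stays where it is.
Things that resemble listed ones, but are neither listed nor needed, are in the scene too. Of the things that look like the reset_pin, the smaller one is meant.

How it is judged:
By the outcome, as a careful person would: the job done as asked, in the order asked, and still so for the second after the job is handed in, while the arm keeps its last pose, push and grip.
It also fails if it takes over 48 s, if anything falls off the work surface, if the arm or the gripper's body presses on something with over 40 N, if the wrist force passes 120 N, or if a joint passes its speed limit or range.

## Working session

There is one attempt and no reset: what is moved stays moved. The work goes in short steps, Python scripts to look and compute and a shell command to move; the robot and the scene stay as the last step left them, time stands still between calls to the robot, and variables do not carry over. Pictures are saved under pics/ and viewed, at most 10 in all, crops included, and the job is handed in when it is done.

```bash
ls; mkdir -p pics; python3 - <<'E'
from plant import get_obs, vision
import cv2,json
o=get_obs();print(o)
for n in("scene","top"):
    c=vision.capture(n);cv2.imwrite(f"pics/{n}0.png",c["pixels"][:,:,::-1])
    print(n,{k:(v if k!="pixels" else 0) for k,v in c.items()})
c=vision.capture("wrist");print({k:(v if k!="pixels" else 0) for k,v in c.items()})
E
```

```text
pics
{'time': 0.0, 'joint_positions': array([-1.32502905e+00,  3.42711047e-01,  1.52501813e+00,  1.82349729e-05,
        1.27539209e+00, -1.45998337e-01]), 'dq': array([ 7.34038314e-04,  2.94474572e-04,  1.05151441e-03,  9.76792395e-04,
       -1.98759563e-05,  4.43316242e-04]), 'tau': array([-4.90674047e-04, -4.31242311e+01, -2.44218081e+01,  7.19103660e-02,
        5.59554622e-02, -1.23572936e-04]), 'tool_pos': array([ 200.38285279, -484.81580787,  226.05063395]), 'tcp_rot': array([-3.14008284e+00, -2.39634936e-04,  3.91760112e-01]), 'contact_force': array([-0.21337478, -0.51211863, -0.59662423]), 'moment': array([ 0.04080752, -0.06647726, -0.04378959]), 'finger_force': 0.0, 'grip_width': 91.1719929791279}
scene {'pixels': 0, 'vfov': 57.65157759854921, 'cx': 312.79348545415843, 'cy': 241.41394469451583, 'pose': array([[ 5.02752828e-01,  5.07933142e-01, -6.99459447e-01,
        -1.49077594e+02],
       [-8.64318241e-01,  3.08399174e-01, -3.97295769e-01,
        -4.61399941e+02],
       [ 1.39130275e-02,  8.04297130e-01,  5.94064436e-01,
         6.09032338e+02],
       [ 0.00000000e
[... 260 characters left out ...]
   [-9.99760384e-01,  2.13510901e-02, -4.82755192e-03,
        -9.69201053e+01],
       [-3.42181825e-03,  6.53920986e-02,  9.97853779e-01,
         1.09331990e+03],
       [ 0.00000000e+00,  0.00000000e+00,  0.00000000e+00,
         1.00000000e+00]])}
{'pixels': 0, 'vfov': 69.5081004356905, 'cx': 322.24695164231593, 'cy': 237.80650335076444, 'T_tool_cam': array([[ 1.11251166e-03,  9.58065714e-01,  2.86546420e-01,
         7.82409055e+01],
       [ 9.99999370e-01, -1.10932655e-03, -1.73456115e-04,
        -1.21183242e+00],
       [ 1.51691193e-04,  2.86546432e-01, -9.58066344e-01,
        -1.58859369e+02],
       [ 0.00000000e+00,  0.00000000e+00,  0.00000000e+00,
         1.00000000e+00]])}
```

View pics/scene0.png

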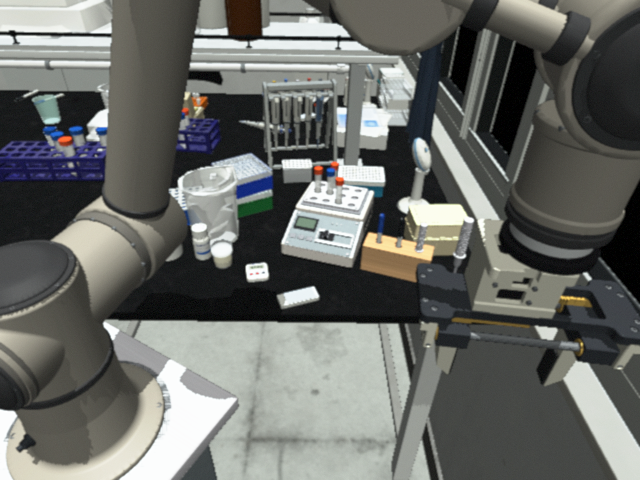

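View pics/top0.png

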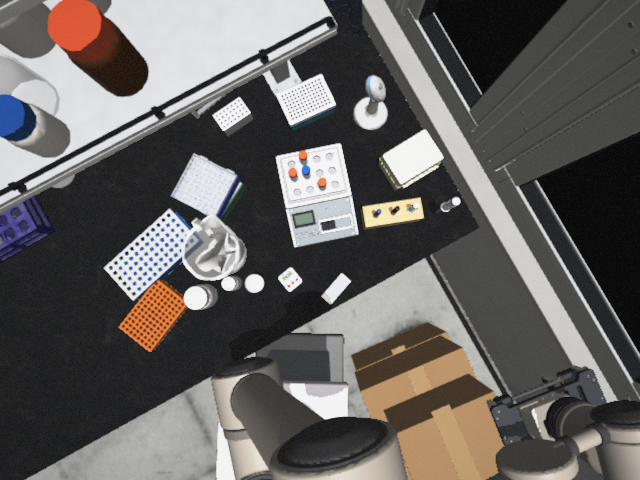

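The scene view shows the heater at (330,220), the pen block at (398,255) with the pin at its right end at (422,235), and the larger lookalike standing free at (462,240). In the top view, the panel is at (322,222) and the block at (393,213). I'll zoom in on both.

```bash
python3 - <<'E'
import cv2,numpy as np
s=cv2.imread("pics/scene0.png")[170:290,270:480];t=cv2.imread("pics/top0.png")[135:255,270:470]
f=lambda a:cv2.resize(a,(800,a.shape[0]*800//a.shape[1]),interpolation=cv2.INTER_CUBIC)
cv2.imwrite("pics/zs.png",f(s));cv2.imwrite("pics/zt.png",f(t))
E
```

```text
(no output)
```

View pics/zs.png

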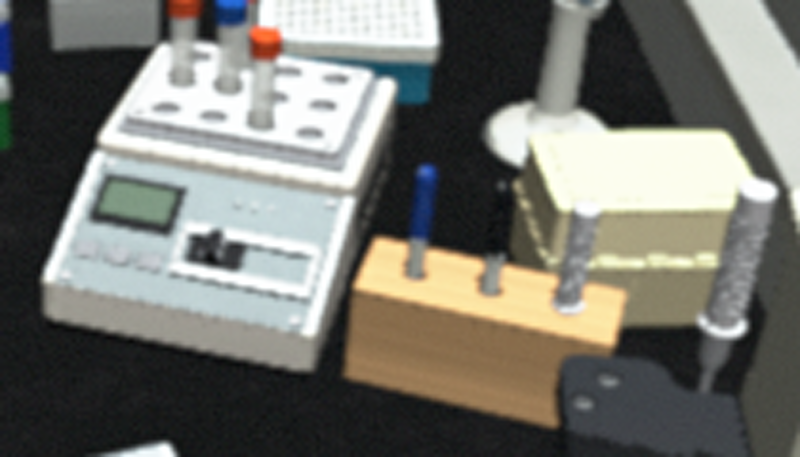

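View pics/zt.png

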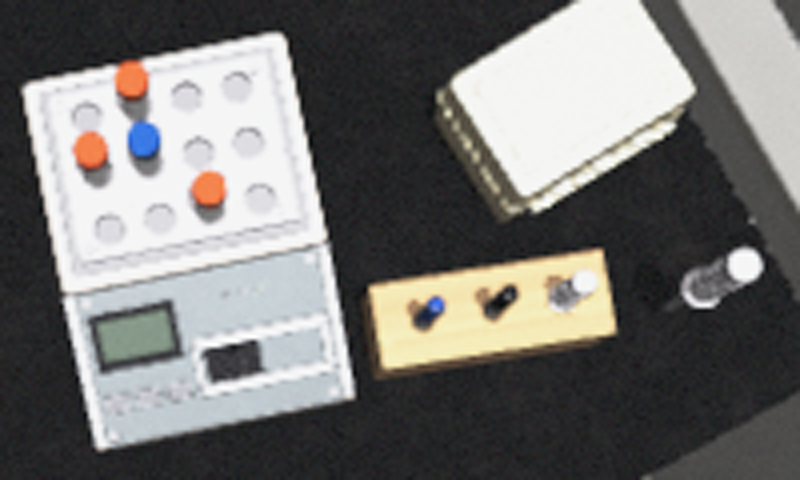

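The zooms show the shutter with its black ridge at zoom (232,362) in the top view and the block top corners at (370,287), (603,250), (617,332), (380,370). The pin is the white-topped grip at the block's right bore, with its top at (585,282). The decoy stands outside the block. I'll compute coarse poses from these.

```bash
cat > h.py <<'E'
import numpy as np,cv2
from scipy.spatial.transform import Rotation as Ro
from plant import get_obs, vision
def ray(c,px,o=None):
    f=240/np.tan(np.radians(c["vfov"])/2)
    T=c["pose"] if "pose" in c else tool(o)@c["T_tool_cam"]
    px=np.atleast_2d(px).astype(float)
    d=np.c_[(px[:,0]-c["cx"])/f,-(px[:,1]-c["cy"])/f,-np.ones(len(px))]
    return T[:3,3],d@T[:3,:3].T
def tool(o):
    T=np.eye(4);T[:3,:3]=Ro.from_euler("xyz",o["tcp_rot"]).as_matrix();T[:3,3]=o["tool_pos"];return T
def onz(c,px,z,o=None):
    p,d=ray(c,px,o);return p+d*((np.asarray(z)-p[2])/d[:,2])[:,None]
def onplane(c,px,P,n,o=None):
    p,d=ray(c,px,o);return p+d*(((P-p)@n)/(d@n))[:,None]
def cross(c1,p1,c2,p2,o1=None,o2=None):
    a,d=ray(c1,p1,o1);b,e=ray(c2,p2,o2);d=d[0];e=e[0]
    s=np.linalg.lstsq(np.c_[d,-e],b-a,rcond=None)[0]
    x=a+d*s[0];y=b+e*s[1];return (x+y)/2,np.linalg.norm(x-y)
def proj(c,P,o=None):
    f=240/np.tan(np.radians(c["vfov"])/2)
    T=c["pose"] if "pose" in c else tool(o)@c["T_tool_cam"]
    q=(np.atleast_2d(P)-T[:3,3])@T[:3,:3];return np.c_[c["cx"]-f*q[:,0]/q[:,2],c["cy"]+f*q[:,1]/q[:,2]]
def go(p,R):
    "shift mm / turn to the target in current tool axes"
    T=tool(get_obs());print("dp",np.round(T[:3,:3].T@(np.array(p)-T[:3,3])/1000,4),"rot",np.round(Ro.from_matrix(T[:3,:3].T@R).as_rotvec(),4))
def down(yaw): # tool down, x towards yaw
    return Ro.from_euler("xyz",[np.pi,0,yaw]).as_matrix()
def panel(yaw): # panel axes
    return Ro.from_euler("xyz",[0,-np.radians(20),yaw]).as_matrix()
E
python3 - <<'E'
from h import *
np.set_printoptions(precision=1,suppress=True)
t=vision.capture("top");s=vision.capture("scene")
zt=lambda a:np.array(a)/4+[270,135]
zs=lambda a:np.array(a)/(800/210)+[270,170]
A=onz(t,zt([(22,85),(285,33),(327,243),(62,292)]),88);print("house",A)
F=onz(t,zt([(100,450),(353,398)]),34);print("front",F)
B=onz(t,zt([(370,287),(603,250),(617,332),(380,370)]),64);print("block",B,B.mean(0))
print("pin top",cross(t,zt((585,282)),s,zs((587,208))),onz(t,zt((585,282)),126))
print("decoy top",cross(t,zt((745,265)),s,zs((757,188))))
print("ridge",cross(t,zt((232,362)),s,zs((213,240))),onz(t,zt((232,362)),60))
for n,v in(("houseR",A[2]-A[1]),("houseL",A[3]-A[0]),("front",F[1]-F[0]),("housefront",A[2]-A[3]),("blk",B[1]-B[0])):print(n,np.linalg.norm(v),np.arctan2(v[1],v[0]))
E
```

```text
house [[ 692.7   24.2   88. ]
 [ 727.  -129.8   88. ]
 [ 602.7 -156.7   88. ]
 [ 570.6   -2.7   88. ]]
front [[ 481.7  -23.5   34. ]
 [ 516.9 -177.5   34. ]]
block [[ 581.  -184.3   64. ]
 [ 606.2 -323.1   64. ]
 [ 557.1 -331.8   64. ]
 [ 531.3 -191.    64. ]] [ 568.9 -257.6   64. ]
pin top (array([ 576.6, -299.3,  129.6]), np.float64(1.121785617566976)) [[ 576.9 -299.6  126. ]]
decoy top (array([ 581.7, -377.3,  166. ]), np.float64(0.4249883295118492))
ridge (array([ 535. , -103.9,   62.6]), np.float64(2.332180671766627)) [[ 534.7 -102.9   60. ]]
houseR 127.2010562783682 -2.92858897523156
houseL 125.05369107623939 -2.924983919289947
front 157.9960286751256 -1.346223933872116
housefront 157.3798125768659 -1.3653451613815273
blk 141.13194191459235 -1.3911014070935244
```

```bash
python3 - <<'E'
from h import *
R=panel(0.213);go(np.array([535,-104,63])+R@[0,0,100],R@np.diag([1,-1,-1]))
E
```

```text
dp [ 0.421  -0.2305  0.0696] rot [-0.0318  0.3481  0.1769]
```

```bash
python3 -m pendant '{"dp":[[0.05,-0.03,0],[0.1,-0.055,0.01],[0.15,-0.085,0.02],[0.2,-0.115,0.03],[0.26,-0.145,0.04],[0.32,-0.175,0.05],[0.37,-0.205,0.06],[0.421,-0.2305,0.0696]],"rotation":[[0,0.05,0.02],[0,0.1,0.05],[-0.01,0.15,0.07],[-0.015,0.2,0.09],[-0.02,0.25,0.12],[-0.025,0.3,0.15],[-0.03,0.348,0.177],[-0.0318,0.3481,0.1769]]}' 0.03
python3 -m pendant '{"dp":[[0,0,0],[0,0,0]],"rotation":[[0,0,0],[0,0,0]]}'
python3 - <<'E'
from h import *
o=get_obs();c=vision.capture("wrist");cv2.imwrite("pics/w1.png",c["pixels"][:,:,::-1])
np.savez("w1.npz",pos=o["tool_pos"],rot=o["tcp_rot"])
E
```

```text
time: 1.25
tool_pos: [500.3, -111.9, 157.3]
tcp_rot: [3.141, -0.35, 0.212]
contact_force: [0.0, -0.5, 0.8]
grip_width: 30.3
finger_force: 0.0
time: 1.5
tool_pos: [499.8, -113.2, 157.5]
tcp_rot: [3.141, -0.349, 0.215]
contact_force: [-1.0, -0.7, 0.1]
grip_width: 30.1
finger_force: 0.0
```

View pics/w1.png

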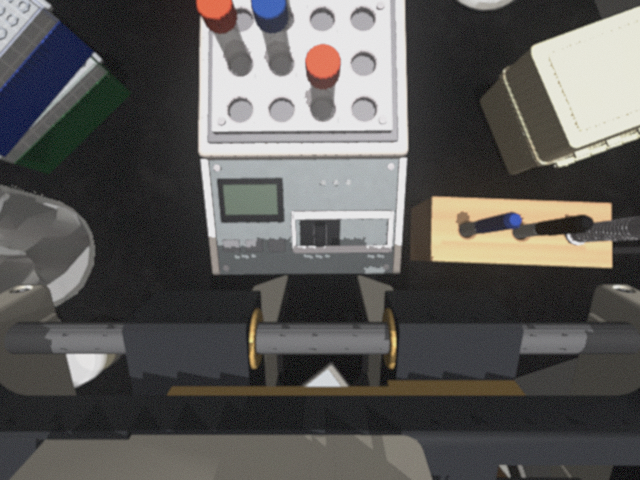

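The wrist view shows the panel at rows 158–272 and columns 205–405. The black shutter is at about (320,233) between white rails, with the rail frame spanning (293..391, 213..248). I'll zoom in with my projected estimate overlaid.

```bash
python3 - <<'E'
from h import *
z=np.load("w1.npz");o=dict(tool_pos=z["pos"],tcp_rot=z["rot"])
c=vision.capture("wrist")
R=panel(.214);P=np.array([543,-90.,50]);Pt=lambda *a:P+R@np.array(a)
pts=[Pt(-48,74,0),Pt(48,74,0),Pt(48,-74,0),Pt(-48,-74,0),Pt(-10,-10,0)]
q=proj(c,pts,o);print(q)
im=c["pixels"][150:285,195:415,::-1];im=cv2.resize(im,None,fx=3.6,fy=3.6,interpolation=cv2.INTER_CUBIC)
for u,v in q:cv2.circle(im,(int((u-195)*3.6),int((v-150)*3.6)),3,(0,0,255),-1)
cv2.imwrite("pics/w1z.png",im)
E
```

```text
[[222.1328193  277.94875141]
 [212.13167002 164.44742667]
 [401.34040156 164.74498995]
 [393.85983527 278.17996886]
 [319.58559296 235.76942865]]
```

View pics/w1z.png

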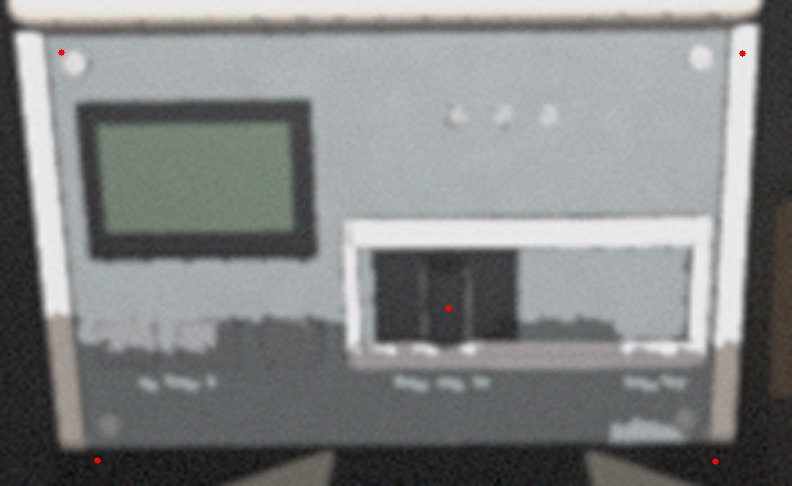

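```bash
cat >> h.py <<'E'
P0=np.array([545.5,-88.2,50]);RP=panel(.214);RT=RP@np.diag([1,-1,-1])
E
python3 - <<'E'
from h import *
go(P0+RP@[-10,-12.5,40],RT);go(P0+RP@[-10,-12.5,8],RT)
E
```

```text
dp [ 0.0006 -0.0038  0.0785] rot [ 0.002  -0.0002 -0.0023]
dp [ 0.0006 -0.0038  0.1105] rot [ 0.002  -0.0002 -0.0023]
```

```bash
python3 -m pendant '{"dp":[[0,-0.002,0.03],[0,-0.004,0.06],[0.0006,-0.0038,0.085],[0.0006,-0.0038,0.1],[0.0006,-0.0038,0.1105],[0.0006,-0.0038,0.1105]],"rotation":[[0,0,0],[0,0,0],[0,0,0],[0,0,0],[0,0,0],[0,0,0]]}'
python3 - <<'E'
from h import *
o=get_obs();c=vision.capture("wrist");s=vision.capture("scene")
a=cv2.resize(c["pixels"][130:330,200:440,::-1],(480,400));b=cv2.resize(s["pixels"][190:270,270:380,::-1],None,fx=2.9,fy=2.9)
im=np.zeros((400,800,3),np.uint8);im[:,:480]=a;im[:b.shape[0],481:481+b.shape[1]]=b
cv2.imwrite("pics/g1.png",im)
E
```

```text
time: 2.35
tool_pos: [536.5, -102.0, 53.7]
tcp_rot: [3.141, -0.349, 0.212]
contact_force: [-0.5, 0.6, 0.4]
grip_width: 30.2
finger_force: 0.0
```

View pics/g1.png

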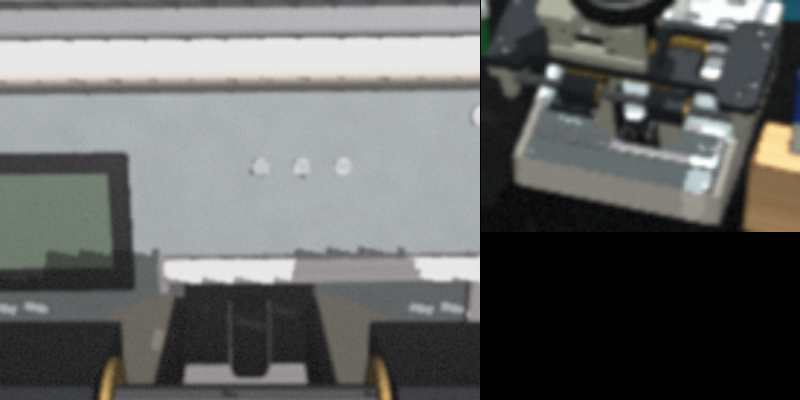

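The ridge, at crop (250,330), stands midway between the fingers. I'll close on it.

```bash
Z='[0,0,0]'; python3 -m pendant '{"dp":[[0,0,0],[0,0,0],[0,0,0],[0,0,0]],"rotation":[[0,0,0],[0,0,0],[0,0,0],[0,0,0]]}' 0
python3 -m pendant '{"dp":[[0,0.01,0],[0,0.02,0],[0,0.028,0],[0,0.028,0]],"rotation":[[0,0,0],[0,0,0],[0,0,0],[0,0,0]]}'
```

```text
time: 2.95
tool_pos: [536.8, -101.8, 54.3]
tcp_rot: [3.14, -0.35, 0.213]
contact_force: [-1.8, -1.1, 3.8]
grip_width: 8.3
finger_force: 30.0
time: 3.45
tool_pos: [543.2, -130.3, 54.3]
tcp_rot: [3.139, -0.35, 0.213]
contact_force: [-0.2, -1.8, 4.4]
grip_width: 8.7
finger_force: 30.0
```

```bash
python3 -m pendant '{"dp":[[0,0.003,0],[0,0.006,0],[0,0.006,0]],"rotation":[[0,0,0],[0,0,0],[0,0,0]]}'
python3 -m pendant '{"dp":[[0,0.002,0],[0,0.002,0]],"rotation":[[0,0,0],[0,0,0]]}'
```

```text
time: 3.82
tool_pos: [543.6, -132.6, 54.3]
tcp_rot: [-3.14, -0.349, 0.215]
contact_force: [0.2, 12.9, 9.6]
grip_width: 8.6
finger_force: 30.0
time: 4.08
tool_pos: [543.7, -133.0, 54.3]
tcp_rot: [-3.138, -0.348, 0.217]
contact_force: [-0.8, 20.7, 11.7]
grip_width: 8.6
finger_force: 30.0
```

```bash
python3 -m pendant '{"dp":[[0,0.0015,0],[0,0.0015,0]],"rotation":[[0,0,0],[0,0,0]]}'
```

```text
time: 4.32
tool_pos: [543.7, -133.2, 54.3]
tcp_rot: [-3.136, -0.348, 0.218]
contact_force: [-1.1, 25.7, 13.8]
grip_width: 8.8
finger_force: 30.0
```

```bash
python3 -m pendant '{"dp":[[0,-0.005,0],[0,-0.006,0],[0,-0.006,0]],"rotation":[[0,0,0],[0,0,0],[0,0,0]]}'
python3 -m pendant '{"dp":[[0,0,0],[0,0,0],[0,0,0]],"rotation":[[0,0,0],[0,0,0],[0,0,0]]}' 0.03
python3 -m pendant '{"dp":[[0,0,-0.03],[0,-0.01,-0.08],[0,-0.03,-0.11],[0,-0.03,-0.11],[0,-0.03,-0.11]],"rotation":[[0,0,0],[0,0,0],[0,0,0],[0,0,0],[0,0,0]]}'
python3 - <<'E'
from h import *
o=get_obs();c=vision.capture("wrist")
R=RP;Pt=lambda *a:P0+R@np.array(a)
pts=[Pt(-48,74,0),Pt(48,74,0),Pt(48,-74,0),Pt(-48,-74,0),Pt(-10,-10,0)]
q=proj(c,pts,o);print(q)
im=c["pixels"][150:285,195:415,::-1];im=cv2.resize(im,None,fx=3.6,fy=3.6,interpolation=cv2.INTER_CUBIC)
for u,v in q:cv2.circle(im,(int((u-195)*3.6),int((v-150)*3.6)),2,(0,0,255),-1)
cv2.imwrite("pics/w2z.png",im);np.savez("w2.npz",pos=o["tool_pos"],rot=o["tcp_rot"],im=c["pixels"])
E
```

```text
time: 4.7
tool_pos: [543.4, -131.3, 54.3]
tcp_rot: [-3.141, -0.349, 0.214]
contact_force: [0.0, 5.6, 6.2]
grip_width: 8.6
finger_force: 30.0
time: 5.08
tool_pos: [542.7, -131.7, 53.5]
tcp_rot: [-3.141, -0.348, 0.214]
contact_force: [-1.1, 5.5, 2.8]
grip_width: 29.0
finger_force: 0.0
time: 5.7
tool_pos: [500.1, -111.4, 156.5]
tcp_rot: [3.141, -0.349, 0.213]
contact_force: [0.2, -1.2, 0.5]
grip_width: 30.3
finger_force: 0.0
[[222.46999149 275.69438924]
 [212.26540778 161.62412757]
 [402.0538746  161.59883487]
 [394.66722293 275.63827018]
 [320.13467172 233.14096165]]
```

View pics/w2z.png

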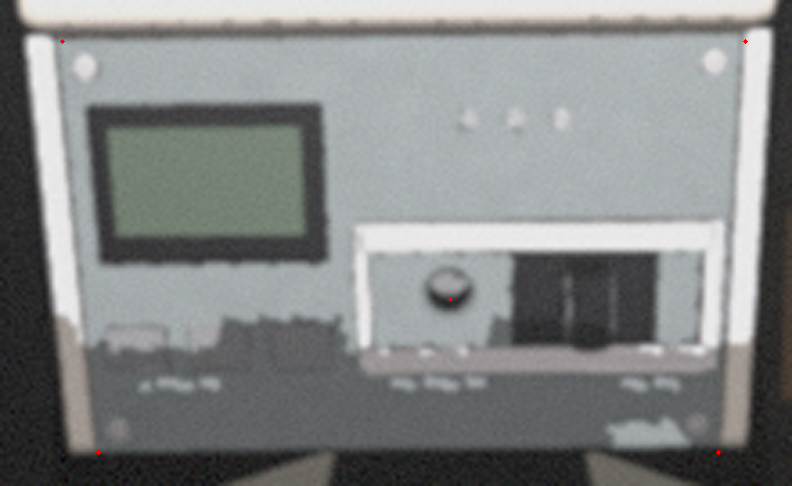

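The view shows the hole at zoom (450,288), and the shutter plate spans 513–658 with the frame's end bar at about 700. So the shutter is only about 31 mm open: the right finger's back hit the frame's end bar. I'll push the ridge from its left side with closed fingers instead.

```bash
python3 -m pendant '{"dp":[[0,0,0.03],[0,0,0.06],[0,0,0.085],[0,0,0.1],[0,0,0.108],[0,0,0.108]],"rotation":[[0,0,0],[0,0,0],[0,0,0],[0,0,0],[0,0,0],[0,0,0]]}' 0
python3 -m pendant '{"dp":[[0,0.003,0],[0,0.006,0],[0,0.009,0],[0,0.012,0],[0,0.012,0]],"rotation":[[0,0,0],[0,0,0],[0,0,0],[0,0,0],[0,0,0]]}'
python3 - <<'E'
from h import *
o=get_obs();c=vision.capture("wrist");s=vision.capture("scene")
a=cv2.resize(c["pixels"][130:330,200:440,::-1],(480,400));b=cv2.resize(s["pixels"][190:270,270:380,::-1],None,fx=2.9,fy=2.9)
im=np.zeros((400,800,3),np.uint8);im[:,:480]=a;im[:b.shape[0],481:481+b.shape[1]]=b
cv2.imwrite("pics/g2.png",im)
E
```

```text
time: 6.5
tool_pos: [536.2, -103.2, 55.4]
tcp_rot: [3.141, -0.348, 0.213]
contact_force: [-0.3, -0.0, 0.3]
grip_width: 0.7
finger_force: 0.0
time: 7.12
tool_pos: [538.9, -115.3, 55.9]
tcp_rot: [3.141, -0.349, 0.213]
contact_force: [0.3, -0.7, 0.1]
grip_width: 0.6
finger_force: 0.0
```

```bash
python3 -m pendant '{"dp":[[0,0.002,0],[0,0.004,0],[0,0.004,0]],"rotation":[[0,0,0],[0,0,0],[0,0,0]]}'
python3 -m pendant '{"dp":[[0,0.002,0],[0,0.004,0],[0,0.004,0]],"rotation":[[0,0,0],[0,0,0],[0,0,0]]}'
```

```text
time: 7.6
tool_pos: [539.6, -118.9, 55.7]
tcp_rot: [3.141, -0.349, 0.213]
contact_force: [-0.9, 1.1, 0.6]
grip_width: 0.2
finger_force: 0.5
time: 7.98
tool_pos: [540.5, -123.0, 55.8]
tcp_rot: [3.141, -0.349, 0.213]
contact_force: [-0.4, 1.3, 0.7]
grip_width: 0.4
finger_force: 0.4
```

```bash
python3 -m pendant '{"dp":[[0,0.002,0],[0,0.003,0],[0,0.003,0]],"rotation":[[0,0,0],[0,0,0],[0,0,0]]}'
python3 -m pendant '{"dp":[[0,0.002,0],[0,0.002,0]],"rotation":[[0,0,0],[0,0,0]]}'
```

```text
time: 8.35
tool_pos: [540.5, -123.8, 55.6]
tcp_rot: [-3.139, -0.348, 0.213]
contact_force: [0.1, 9.8, 2.7]
grip_width: 0.3
finger_force: 3.9
time: 8.6
tool_pos: [540.4, -124.2, 55.5]
tcp_rot: [-3.136, -0.347, 0.214]
contact_force: [0.7, 15.7, 4.8]
grip_width: 0.6
finger_force: 6.5
```

```bash
python3 -m pendant '{"dp":[[0,-0.008,0],[0,-0.012,-0.03],[0,-0.02,-0.07],[0,-0.025,-0.108],[0,-0.025,-0.108],[0,-0.025,-0.108]],"rotation":[[0,0,0],[0,0,0],[0,0,0],[0,0,0],[0,0,0],[0,0,0]]}' 0.04
python3 - <<'E'
from h import *
np.set_printoptions(precision=1,suppress=True,linewidth=150)
o=get_obs();c=vision.capture("wrist");np.savez("w3.npz",pos=o["tool_pos"],rot=o["tcp_rot"],im=c["pixels"])
g=c["pixels"].mean(2);print(o["tool_pos"],o["tcp_rot"])
print(g[226:238,290:400].mean(0).astype(int))   # row profile across plate
H=g[218:242,304:334];print(H.astype(int)[::2,::2])
t=vision.capture("top");print()
E
```

```text
time: 9.35
tool_pos: [500.2, -111.2, 156.9]
tcp_rot: [3.141, -0.349, 0.213]
contact_force: [-0.2, 0.8, -0.3]
grip_width: 39.9
finger_force: 0.0
[ 500.2 -111.2  156.9] [ 3.1 -0.3  0.2]
[170 168 165 172 205 227 228 211 175 165 168 170 169 168 170 169 169 169 171 171 171 168 159 144 125 117 118 118 118 118 116 114 116 116 119 130 147
 163 171 172 172 171 173 171 172 172 172 172 173 171 172 171 170 169 162 135  91  63  62  62  63  64  62  63  61  62  64  61  60  60  75  94  87  67
  56  60  62  62  60  61  62  61  64  77  84  72  63  60  60  62  61  60  59  57  66  94 134 159 151 141 180 225 233 231 221 185 156 170 213 229]
[[233 230 229 232 230 230 229 230 229 229 229 228 229 229 229]
 [206 204 191 180 194 200 197 193 184 171 188 194 186 185 170]
 [172 171 170 170 175 172 167 172 167 168 170 174 172 172 168]
 [172 171 175 168 173 171 161 150 146 156 174 175 170 171 171]
 [173 170 170 175 172 151 143 149 139 118 135 165 170 174 170]
 [171 170 171 171 158 135 165 162 164 161 139 146 174 176 173]
 [171 168 173 171 148  97 141 154 157 150 116 131 169 170 172]
 [167 166 172 173 151  83  63  86  87  77  69 135 170 172 171]
 [168 171 170 169 163 122  63  45  45  57 102 149 172 171 175]
 [170 168 173 172 173 158 131 102  98 120 148 159 175 172 171]
 [168 168 169 172 174 167 164 162 156 160 167 169 172 170 171]
 [170 168 169 173 171 169 170 165 167 170 170 170 171 172 168]]
```

The shutter plate now spans columns 345–386, against the end bar at 391, so its centre is about 38 mm from the hole and it stopped on a hard stop: fully open. Next is the pin.

```bash
python3 - <<'E'
from h import *
o=get_obs();print(o["joint_positions"])
print(RP.T@(np.array([536.8,-101.8,54.3])-P0))
for s in (1,-1): go([576.6,-299.3,195],down(0.18+s*np.pi/2))
E
```

```text
[-0.51229854  0.25281543  1.93595415  0.35058359  0.71915574  0.60780643]
[ -9.23220861 -11.44215184   7.93621355]
dp [ 0.0463  0.2003 -0.0246] rot [ 0.2668 -0.2763 -1.5212]
dp [ 0.0463  0.2003 -0.0246] rot [-0.2788 -0.2692  1.5858]
```

```bash
python3 -m pendant '{"dp":[[0.005,0.02,-0.02],[0.01,0.045,-0.03],[0.015,0.07,-0.03],[0.02,0.095,-0.03],[0.025,0.12,-0.03],[0.03,0.145,-0.03],[0.04,0.17,-0.027],[0.0463,0.2003,-0.0246]],"rotation":[[0.03,-0.03,-0.17],[0.06,-0.06,-0.34],[0.09,-0.09,-0.51],[0.12,-0.12,-0.68],[0.15,-0.155,-0.85],[0.18,-0.185,-1.02],[0.21,-0.215,-1.19],[0.24,-0.245,-1.36]]}' 0.04
python3 -m pendant '{"dp":[[0,0,0],[0,0,0]],"rotation":[[0,0,0],[0,0,0]]}'
python3 - <<'E'
from h import *
go([576.6,-299.3,150],down(0.18+np.pi/2))
E
```

```text
time: 10.45
tool_pos: [577.4, -299.8, 194.5]
tcp_rot: [3.117, -0.034, 1.597]
contact_force: [-0.0, 0.9, 0.4]
grip_width: 40.3
finger_force: 0.0
time: 10.7
tool_pos: [576.4, -298.6, 194.9]
tcp_rot: [3.116, -0.035, 1.589]
contact_force: [-0.0, -0.2, -0.3]
grip_width: 40.2
finger_force: 0.0
dp [-0.0023 -0.0009  0.0448] rot [ 0.0286 -0.033  -0.1625]
```

```bash
python3 -m pendant '{"dp":[[-0.001,0,0.01],[-0.0023,-0.0009,0.02],[-0.0023,-0.0009,0.02],[-0.0023,-0.0009,0.02]],"rotation":[[0.0286,-0.033,-0.1625],[0.0286,-0.033,-0.1625],[0.0286,-0.033,-0.1625],[0.0286,-0.033,-0.1625]]}'
python3 - <<'E'
from h import *
o=get_obs();c=vision.capture("wrist")
q=proj(c,[[576.6,-299.3,126],[576.6,-299.3,66]],o);print(q)
im=c["pixels"][...,::-1].copy()
for u,v in q:cv2.circle(im,(int(u),int(v)),2,(0,0,255),-1)
cv2.imwrite("pics/p1.png",cv2.resize(im[130:310,200:440],(800,600)))
go([576.6,-299.3,84],down(0.18+np.pi/2))
E
```

```text
time: 11.2
tool_pos: [576.3, -301.0, 176.6]
tcp_rot: [3.14, 0.002, 1.75]
contact_force: [0.2, -0.8, 0.0]
grip_width: 40.3
finger_force: 0.0
[[322.04716949 259.30718638]
 [321.99913604 233.55986291]]
dp [0.0021 0.0003 0.0928] rot [ 0.0022  0.0027 -0.    ]
```

View pics/p1.png

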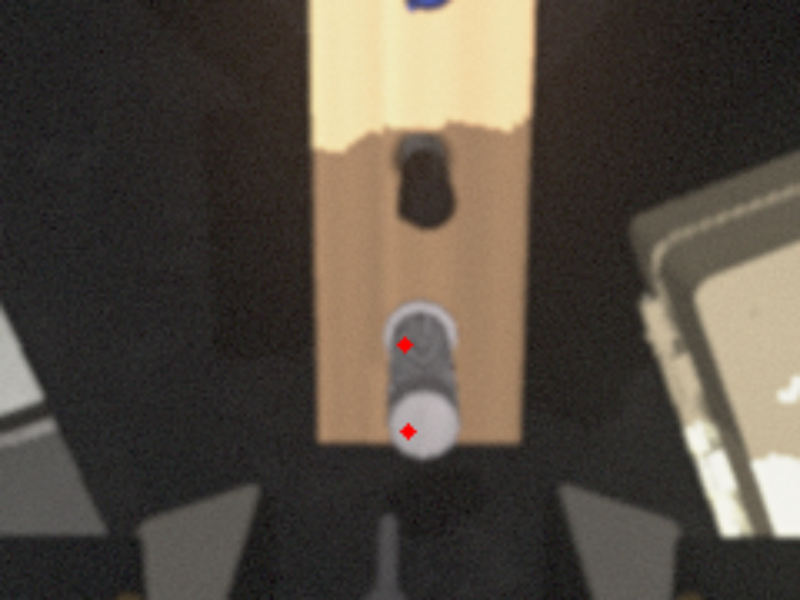

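The pin's top at zoom (424,425) sits about 16 px (3 mm) right of the finger midline at 405. I'll correct for that and descend.

```bash
python3 -m pendant '{"dp":[[0.003,0.003,0.01],[0.003,0.0033,0.03],[0.003,0.0033,0.055],[0.003,0.0033,0.08],[0.003,0.0033,0.0928],[0.003,0.0033,0.0928]],"rotation":[[0,0,0],[0,0,0],[0,0,0],[0,0,0],[0,0,0],[0,0,0]]}'
python3 -m pendant '{"dp":[[0,0,0],[0,0,0],[0,0,0],[0,0,0]],"rotation":[[0,0,0],[0,0,0],[0,0,0],[0,0,0]]}' 0
```

```text
time: 12.0
tool_pos: [579.0, -297.2, 82.5]
tcp_rot: [3.141, 0.001, 1.752]
contact_force: [-0.1, -0.8, -0.1]
grip_width: 39.8
finger_force: 0.0
time: 12.5
tool_pos: [579.6, -297.8, 84.2]
tcp_rot: [3.139, 0.003, 1.753]
contact_force: [-0.4, -0.4, 2.9]
grip_width: 13.5
finger_force: 30.0
```

```bash
python3 -m pendant '{"dp":[[0,0,-0.01],[0,0,-0.03],[0,0,-0.06],[0,0,-0.09],[0,0,-0.115],[0,0,-0.125],[0,0,-0.125]],"rotation":[[0,0,0],[0,0,0],[0,0,0],[0,0,0],[0,0,0],[0,0,0],[0,0,0]]}'
python3 - <<'E'
from h import *
o=get_obs();c=vision.capture("wrist");s=vision.capture("scene")
T=tool(o)
q=proj(c,[(T@[0,0,83,1])[:3],(T@[0,0,41,1])[:3]],o);print(q)
qs=proj(s,[(T@[0,0,83,1])[:3],(T@[0,0,41,1])[:3]]);print(qs)
np.savez("t1.npz",w=c["pixels"],s=s["pixels"])
u,v=qs[0].astype(int)
im=c["pixels"][...,::-1].copy()
for a in q: cv2.circle(im,tuple(int(x) for x in a),1,(0,0,255),-1)
im2=s["pixels"][...,::-1].copy()
for a in qs: cv2.circle(im2,tuple(int(x) for x in a),0,(0,0,255),-1)
a=cv2.resize(im[200:320,272:372],(500,600),interpolation=cv2.INTER_CUBIC);b=cv2.resize(im2[v-70:v+50,u-30:u+30],(300,600),interpolation=cv2.INTER_CUBIC)
cv2.imwrite("pics/t1.png",np.hstack([a,b]))
E
```

```text
time: 13.38
tool_pos: [579.2, -297.4, 208.9]
tcp_rot: [3.14, 0.003, 1.753]
contact_force: [-0.2, 0.1, 0.5]
grip_width: 13.7
finger_force: 30.0
[[321.47496029 246.33082647]
 [321.27793472 267.33697851]]
[[423.10937025 225.23967372]
 [426.62835452 207.15890254]]
```

```bash
python3 -m pendant '{"dp":[[0,0,-0.02],[0,0,-0.04],[0,0,-0.04]],"rotation":[[0,0,0],[0,0,0],[0,0,0]]}'
python3 - <<'E'
from h import *
Rh=P0+RP@[-8.3,-10.3,0]
go(Rh+RP@[0,0,83+50],RT);go(Rh+RP@[0,0,83+12],RT)
E
```

```text
time: 13.85
tool_pos: [579.4, -297.5, 248.8]
tcp_rot: [3.139, 0.003, 1.753]
contact_force: [-0.6, -0.4, -0.7]
grip_width: 13.8
finger_force: 30.0
dp [ 0.2002 -0.0486  0.0759] rot [-0.2638  0.278   1.5224]
dp [ 0.2007 -0.0357  0.1116] rot [-0.2638  0.278   1.5224]
```

```bash
python3 -m pendant '{"dp":[[0.02,-0.005,0],[0.045,-0.01,0],[0.07,-0.02,0],[0.1,-0.025,0],[0.125,-0.03,0],[0.15,-0.035,0.01],[0.175,-0.045,0.03],[0.2,-0.0486,0.05]],"rotation":[[-0.029,0.031,0.169],[-0.058,0.062,0.338],[-0.087,0.093,0.507],[-0.116,0.124,0.676],[-0.145,0.154,0.845],[-0.174,0.185,1.014],[-0.203,0.216,1.183],[-0.232,0.246,1.352]]}'
python3 - <<'E'
from h import *
Rh=P0+RP@[-8.3,-10.3,0]
go(Rh+RP@[0,0,83+50],RT);go(Rh+RP@[0,0,83+12],RT)
E
```

```text
time: 14.85
tool_pos: [493.6, -108.5, 195.9]
tcp_rot: [3.118, -0.312, 0.386]
contact_force: [-0.6, 0.8, -0.5]
grip_width: 13.6
finger_force: 30.0
dp [-0.0059  0.0012  0.0231] rot [-0.0318  0.0349  0.1632]
dp [-0.0047  0.0025  0.061 ] rot [-0.0318  0.0349  0.1632]
```

```bash
python3 -m pendant '{"dp":[[-0.005,0.001,0.02],[-0.0059,0.0012,0.03],[-0.005,0.002,0.05],[-0.0047,0.0025,0.061],[-0.0047,0.0025,0.061],[-0.0047,0.0025,0.061]],"rotation":[[-0.0318,0.0349,0.1632],[-0.0318,0.0349,0.1632],[-0.0318,0.0349,0.1632],[-0.0318,0.0349,0.1632],[-0.0318,0.0349,0.1632],[-0.0318,0.0349,0.1632]]}'
python3 - <<'E'
from h import *
np.set_printoptions(precision=2,suppress=True)
o=get_obs();c=vision.capture("wrist");s=vision.capture("scene");T=tool(o)
print(RP.T@(o["tool_pos"]-P0),o["tcp_rot"])
print(proj(c,[(T@[0,0,83,1])[:3]],o),proj(s,[(T@[0,0,83,1])[:3]]))
h=P0+RP@[-8.3,-10.3,0];print("hole pred",proj(c,[h],o),proj(s,[h]));qs=proj(s,[h])[0].astype(int)
np.savez("t2.npz",w=c["pixels"],s=s["pixels"])
print(qs)
a=cv2.resize(c["pixels"][190:290,280:360,::-1],(480,600),interpolation=cv2.INTER_CUBIC)
b=cv2.resize(s["pixels"][qs[1]-40:qs[1]+35,qs[0]-20:qs[0]+20,::-1],(320,600),interpolation=cv2.INTER_CUBIC)
cv2.imwrite("pics/t2.png",np.hstack([a,b]))
E
```

```text
time: 15.6
tool_pos: [510.2, -108.0, 138.8]
tcp_rot: [3.139, -0.35, 0.222]
contact_force: [-0.3, 0.5, -0.7]
grip_width: 13.2
finger_force: 30.0
[ -6.01 -11.88  96.74] [ 3.14 -0.35  0.22]
[[324.11 245.68]] [[325.28 232.7 ]]
hole pred [[321.92 243.15]] [[324.71 237.05]]
[324 237]
```

View pics/t2.png

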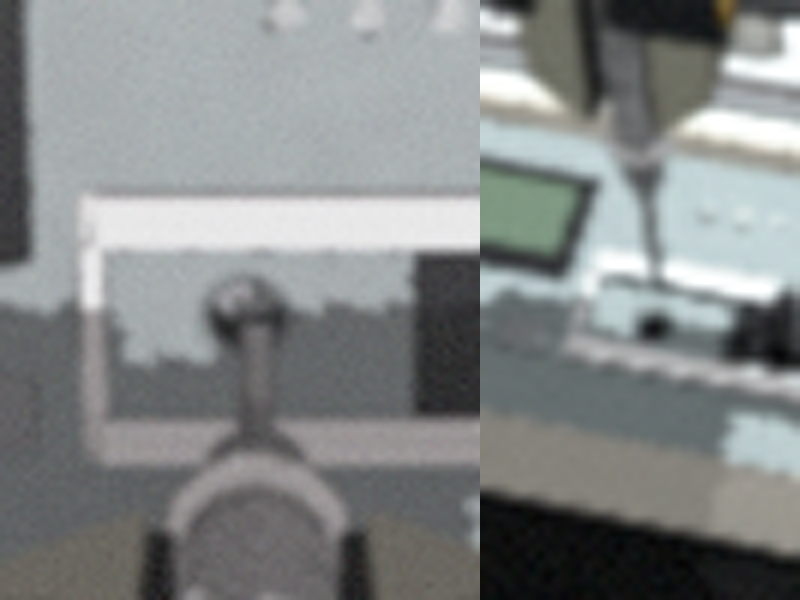

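The wrist crop shows the hole at px (321,242) and the tip at px (322.8,243). After allowing for the remaining descent, the tip would land about 3.3 mm too far up-slope and 1.2 mm too far right. The scene crop agrees (hole 325.9,237.6; tip 326.2,232.4). I'll correct and enter.

```bash
python3 -m pendant '{"dp":[[-0.003,-0.0012,0],[-0.0031,-0.0012,0.004],[-0.0031,-0.0012,0.008],[-0.0031,-0.0012,0.008]],"rotation":[[0,0,0],[0,0,0],[0,0,0],[0,0,0]]}'
python3 - <<'E'
from h import *
np.set_printoptions(precision=2,suppress=True,linewidth=200)
o=get_obs();print(RP.T@(o["tool_pos"]-P0))
c=vision.capture("wrist");g=c["pixels"].mean(2).astype(int);print(g[232:254,308:336:1])
E
```

```text
time: 16.2
tool_pos: [509.4, -106.6, 129.5]
tcp_rot: [3.14, -0.349, 0.221]
contact_force: [0.5, 0.2, -0.5]
grip_width: 13.2
finger_force: 30.0
[ -9.61 -10.27  88.09]
[[171 174 168 172 172 171 173 172 176 175 173 175 166 170 169 170 171 169 170 171 171 173 174 171 172 173 170 177]
 [170 171 172 171 173 174 172 172 173 173 173 171 168 161 161 162 163 167 169 171 173 176 174 175 170 170 171 170]
 [170 175 172 174 171 173 177 174 175 169 168 163 155 147 142 140 143 146 152 161 169 173 173 173 168 173 170 171]
 [169 172 171 167 171 175 171 172 171 160 152 143 138 136 137 130 132 132 130 140 156 168 172 171 172 169 171 171]
 [170 171 172 170 171 174 172 171 163 148 139 144 150 152 151 154 150 133 122 125 142 152 173 174 173 173 172 170]
 [174 171 168 175 171 169 172 163 152 144 144 152 163 161 164 165 159 158 147 140 141 139 154 171 170 171 171 174]
 [167 170 167 171 167 172 166 158 141 136 146 157 165 170 166 163 157 156 152 147 134 130 146 162 171 177 173 170]
 [170 171 171 171 172 168 162 148 122 115 132 150 158 159 159 152 134 131 133 118 108 114 138 158 169 172 164 167]
 [168 170 165 
[... 896 characters left out ...]
 102  99]
 [168 167 169 171 171 168 167 162 156 137 116  95  93  96 100 100  92  91  96  94 101  99  98 103 103  98 101 104]
 [160 161 166 169 175 171 159 143 134 121 105  95  92  97 103  96  92  92  94 100  94 101 100 101 100 100 104 102]
 [132 139 148 157 160 162 144 120 103 107  97  93  91  97  97  89  96  87  97 100 102  98  99 102 101 102  98 101]
 [107 109 115 130 131 134 121 105 104  98  97  91  91  95 100  94  93  91 101  98 103 101 102 105 102 101 101 101]
 [ 97 101 104 109 110 113 103 102 103 100  98  93  89  97 101  99 100  99  99  98 106  98 101 103 104 101 103 102]
 [ 99 100 100 102  99  97 102 103 104 104 100  98  86  98 107 103 102 102 103  98 100  99 102  98 101 100 101 102]]
```

```bash
python3 -m pendant '{"dp":[[0.0008,0.0004,0.003],[0.0008,0.0004,0.006],[0.0008,0.0004,0.01],[0.0008,0.0004,0.014],[0.0008,0.0004,0.014]],"rotation":[[0,0,0],[0,0,0],[0,0,0],[0,0,0],[0,0,0]]}'
```

```text
time: 16.88
tool_pos: [514.9, -105.8, 116.6]
tcp_rot: [3.14, -0.349, 0.221]
contact_force: [0.3, 0.2, -0.7]
grip_width: 13.3
finger_force: 30.0
```

```bash
python3 -c "
from h import *
o=get_obs();T=tool(o);print(RP.T@(o['tool_pos']-P0),T[:3,:3].T@o['contact_force'])"
```

```text
[ -8.82920232 -10.66213756  74.11038437] [ 0.09829227 -0.17322897  0.80783229]
```

```bash
python3 -m pendant '{"dp":[[0,0,0.003],[0,0,0.006],[0,0,0.01],[0,0,0.01]],"rotation":[[0,0,0],[0,0,0],[0,0,0],[0,0,0]]}'
python3 -m pendant '{"dp":[[0,0,0.002],[0,0,0.004],[0,0,0.004]],"rotation":[[0,0,0],[0,0,0],[0,0,0]]}'
python3 -c "
from h import *
o=get_obs();T=tool(o);print(RP.T@(o['tool_pos']-P0),T[:3,:3].T@o['contact_force'])"
```

```text
time: 17.38
tool_pos: [518.3, -105.0, 107.3]
tcp_rot: [3.139, -0.35, 0.221]
contact_force: [0.7, -0.0, 0.6]
grip_width: 13.3
finger_force: 30.0
time: 17.75
tool_pos: [519.7, -104.8, 103.8]
tcp_rot: [3.139, -0.35, 0.221]
contact_force: [-0.9, -1.0, 0.2]
grip_width: 13.6
finger_force: 30.0
[ -8.63527045 -10.76236415  60.35670739] [-0.94025479  0.80567491 -0.57848843]
```

```bash
python3 -m pendant '{"dp":[[0,0,0.002],[0,0,0.002]],"rotation":[[0,0,0],[0,0,0]]}'
python3 -m pendant '{"dp":[[0,0,0.002],[0,0,0.002]],"rotation":[[0,0,0],[0,0,0]]}'
python3 -c "
from h import *
o=get_obs();T=tool(o);print(RP.T@(o['tool_pos']-P0),T[:3,:3].T@o['contact_force'])"
```

```text
time: 18.0
tool_pos: [520.4, -104.7, 101.9]
tcp_rot: [3.139, -0.35, 0.221]
contact_force: [-0.2, -0.1, 0.2]
grip_width: 13.2
finger_force: 30.0
time: 18.25
tool_pos: [521.1, -104.6, 100.2]
tcp_rot: [3.139, -0.35, 0.221]
contact_force: [-0.8, -0.5, 2.5]
grip_width: 13.5
finger_force: 30.0
[ -8.46397929 -10.85819597  56.54028826] [ 0.02265365  0.33408537 -2.64771046]
```

```bash
python3 -m pendant '{"dp":[[0,0,0.002],[0,0,0.002]],"rotation":[[0,0,0],[0,0,0]]}'
python3 -m pendant '{"dp":[[0,0,0.0015],[0,0,0.0015]],"rotation":[[0,0,0],[0,0,0]]}'
python3 -c "
from h import *
o=get_obs();T=tool(o);print(RP.T@(o['tool_pos']-P0),T[:3,:3].T@o['contact_force'])"
```

```text
time: 18.5
tool_pos: [521.8, -104.5, 98.3]
tcp_rot: [3.139, -0.35, 0.221]
contact_force: [-1.9, 0.9, 3.3]
grip_width: 13.7
finger_force: 30.0
time: 18.75
tool_pos: [522.3, -104.4, 96.9]
tcp_rot: [3.139, -0.35, 0.221]
contact_force: [-2.2, -1.0, 5.2]
grip_width: 13.0
finger_force: 30.0
[ -8.46273419 -10.87251416  53.00415708] [-0.42520256  0.4696949  -5.68488917]
```

```bash
python3 -m pendant '{"dp":[[0,0,0.001],[0,0,0.001]],"rotation":[[0,0,0],[0,0,0]]}'
python3 -m pendant '{"dp":[[0,0,0.001],[0,0,0.001]],"rotation":[[0,0,0],[0,0,0]]}'
python3 -c "
from h import *
o=get_obs();T=tool(o);print(RP.T@(o['tool_pos']-P0),T[:3,:3].T@o['contact_force'])"
```

```text
time: 19.0
tool_pos: [522.7, -104.3, 96.2]
tcp_rot: [3.139, -0.35, 0.221]
contact_force: [-3.6, 0.4, 6.7]
grip_width: 13.6
finger_force: 30.0
time: 19.25
tool_pos: [523.0, -104.3, 95.8]
tcp_rot: [3.138, -0.351, 0.222]
contact_force: [-6.2, -0.7, 12.4]
grip_width: 13.3
finger_force: 30.0
[ -8.17157796 -10.96788564  51.74606164] [ -1.56750758  -0.61038451 -13.75244284]
```

```bash
python3 -m pendant '{"dp":[[0,0,-0.0003],[0,0,-0.0003],[0,0,-0.0003],[0,0,-0.0003]],"rotation":[[0,0,0],[0,0,0],[0,0,0],[0,0,0]]}'
python3 -c "
from h import *
o=get_obs();T=tool(o);print(RP.T@(o['tool_pos']-P0),T[:3,:3].T@o['contact_force'])
f=-(T[:3,:3].T@o['contact_force'])[2]
from plant import workorder
print(workorder.close_job() if 8<f<20 else 'check')"
```

```text
time: 19.75
tool_pos: [522.9, -104.3, 96.0]
tcp_rot: [3.138, -0.351, 0.222]
contact_force: [-5.7, -1.3, 12.4]
grip_width: 13.4
finger_force: 30.0
[ -8.22741481 -10.95393836  51.90492664] [ -1.25869824   0.08410475 -13.70295444]
the job is handed in; nothing more can be done
None
```

I handed the job in at about 20 s with the shutter pushed to its right-hand stop and the gripper still holding the reset pin. The pin's tip is through the hole with the button on its stop at about 14 N. My first try at the shutter stopped at about 31 mm, when the gripper finger appeared to catch the frame's end bar at about 26 N, so I pushed it the rest of the way with closed fingers.

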